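# Charge a milling jar with grinding balls

### The arm

A 7-joint arm with a two-finger parallel gripper is mounted at the origin on the work surface. World frame = base frame: x ahead of the robot, y to its left, z up, the work surface at z = 0. Lengths are in m, angles in rad, forces in N, time in s.
With the tool pointing down it reaches from about 0.425 to 0.95 m from the base axis. Payload 4.7 kg.
Tool frame: the origin (TCP) lies at the centre of the arm's flange, where the gripper is bolted on; the fingertips stand 173 mm ahead of it and the grasp point (between the pads) lies 155 mm ahead of it (ctrl.tip_extent is the distance from the TCP to the fingertips, in m); z points along the fingers, y is the line along which they close (so a half turn about z gives the same grasp; the last joint's range is limited). The gripper opens to 85 mm and grips with 20 to 120 N. Pads are 22 mm wide; open, the fingers measure 114 mm over their backs; the gripper's body (76 mm by 85 mm) begins 54 mm behind the grasp point. The pads swing forward as they close: fully open they stand 13 mm farther back than shut.
Start: joints at [1.105, 0.469, -0.049, 1.532, 0.024, 1.141, -0.082], TCP at [0.286, -0.612, 0.405] pointing down, gripper open.
Joint ranges: [-2.59, 2.59], [-0.33, 1.99], [-1.39, 1.29], [0.1, 2.45], [-1.04, 4.18], [0.21, 1.99], [-2.66, 2.66]. Speed limits (rad/s): [2.57, 2.57, 3.14, 3.14, 3.14, 3.14, 3.14].

### API

Orientations are given as a rotation vector (axis times angle).
In Python, from rig import ctrl, viewer, ticket, spotter gives the robot as it stands.
- The arm moves only by the shell command python3 -m creep 'ROWS' [FORCE]. ROWS is JSON, a list of rows, each a list of 7 numbers: the shift along the tool's x, y, z in units of 0.4 m (1.0 is 0.4 m), then the turn, a rotation vector about the tool's x, y, z in units of 2 rad (1.0 is 2 rad), then the opening, from -1 (shut) to 1 (fully open). A call has 1 to 8 rows; each row is the pose to reach, as a shift and turn from the pose commanded when the call began, along the tool's axes at that moment; what a row does not reach only later rows make up. A row lasts 1/8 s, in which the tool goes at most 62.5 mm and 10.7 degrees, less where a joint would pass 70% of its speed; a pose out of reach is approached as far as the arm can. A call with a number of a shift or a turn outside -1 to 1 is refused whole. A call with a gripper value outside its range is refused whole. The fingers move at their own pace and stop on an object; FORCE is the grip in N (left out, the last holds). Time passes only in rows, so rows that repeat a pose let the fingers close. It gives the time, the measured TCP pose, the force, the opening and the grip force at its end, in the units of the state.
- ctrl.get_state(): the state, without advancing time (a new reading comes with each control period).
- viewer.read_camera(name): name is "scene" or "side" or "wrist"; returns (picture, depth): 480x640x3 uint8, blue, green, red; 480x640 float32, m along the optical axis (not along the pixel's ray), 0 where there is no reading.
- viewer.camera_info(name): a dict with "fovy" (degrees; the focal length in pixels is half the picture's height over the tangent of half this angle, whatever the lens; pixels are square), "cx", "cy" (the principal point, pixels), "k1" (the pictures are not rectified: a ray, as slopes to the right and down, at radius r is drawn at 1 + k1 r^2 times it, then the intrinsics apply), "view" (4x4, takes a point from world to camera coordinates). Camera axes: x right, y up, looking along -z (the intrinsics and any distortion apply to the point x, -y, -z); pixel columns grow to the right and rows downward; lengths in m; the calibration is good to about 2 mm. A picture is of the moment at which its call begins: read the wrist's pose just before it. camera_info takes no time and is no camera call; for the wrist camera it gives the pose at the moment of the call.
- ticket.sign_off(): hands the job in; it is judged then, once.
Trained networks look in the newest picture that a camera, given by its name, has taken for a name from the list of things; names that differ only in an ending like _2 or _b are one class to them, and where a whole thing is asked for, a point or a joint stands for the part that bears it (a point fixed in the world has none). Each returns a list of dicts, best first, with "conf" (0 to 1); they miss things now and then, are a little off and sometimes report something else, mostly with a low value. They report only what shows in the picture. A call takes as long as a camera call. They do not tell look-alikes from the thing itself.
- spotter.search_frame(camera, label): "centre" ([column, row] as shares, 0 to 1, of the picture: columns of its width, rows of its height, amid what is visible of it).
- spotter.mark_of(camera, label): "centre" ([column, row] as shares, 0 to 1, of the picture: columns of its width, rows of its height: a listed point, or the origin of a listed thing).
The state is a dict: "time_s": time; "q": joint angles; "joint_vel": joint speeds; "effort": joint torques, N m; "position": TCP position; "eef_rot": TCP orientation; "ft_force": force on the tool from outside, world axes, zero at the start; "ft_torque": the same for the moment, N m; "finger_gap": opening from 0.0 (shut) to 1.0 (fully open); "finger_force": force on a finger pad.
Only numpy, scipy, OpenCV 4.12 (cv2) and the standard library are available. Lean on these libraries where they do the work, as an engineer would, in place of code of your own. Each camera call takes 0.05 s, during which the arm holds its last target. There are 200 camera calls.

### The job

Pour all six porcelain grinding balls from the steel cup into the middle-sized of the three white milling jars, then stand the empty cup upright with its whole foot on the cork mat. Leave the jars standing about where they are and do not disturb the other things on the table.

Things in the scene. Friction and masses are not known exactly. Their poses are not given: they have to be found in the camera images.
- cup: The dosing cup: a flared round cup of sheet steel, 50 mm high, outer diameter 72 mm at the foot and 120 mm at the rim (wall 3 mm, inner floor 4 mm up, so the wall leans out about 26 degrees), with one straight dark bar handle. It weighs about 160 g without the balls and holds the six balls. Origin: centre of its underside; z up along its axis, the handle points along its -x.
- cup_handle (a point): Grip point on the cup's handle: a level bar 16 mm wide, 22 mm tall (29 to 51 mm above the cup's underside) that runs from 52 to 156 mm from the cup's axis along the cup's -x; this point is the bar's centre line 110 mm from the cup's axis, 40 mm above its underside. Axes as the cup's.
- cup_rim (a point): Centre of the cup's round mouth, in the plane of its rim, 50 mm above its underside; the rim's outer radius is 60 mm. Axes as the cup's.
- jar_medium: The middle-sized of three look-alike open white porcelain milling jars (plain straight-sided round pots): 110 mm outer diameter, 85 mm high, 5 mm wall, inner floor 6 mm up. It stands loose. Origin: centre of its underside; z up.
- jar_small: The small white porcelain jar: 80 mm outer diameter, 66 mm high, 5 mm wall. Origin: centre of its underside; z up. Not to be used.
- jar_large: The large white porcelain jar: 140 mm outer diameter, 104 mm high, 5 mm wall. Origin: centre of its underside; z up. Not to be used.
- cork_mat: Round cork mat, 140 mm in diameter, 5 mm thick, fixed to the table. Origin: centre of its underside; its top is 5 mm above.
- spray: Bystander: clear spray bottle, 72 mm in diameter, about 200 mm high. Origin: centre of its underside.
- tape_roll: Bystander: roll of paper tape lying flat, 90 mm in diameter, 24 mm high. Origin: centre of its underside.
- press_weight: Bystander: flat steel weight, 100 x 60 x 30 mm. Origin: centre of its underside.
- paste_brush: Bystander: paste brush lying flat, 160 mm long, bristles along its +x. Origin: on its underside.
- ball0_center (a point): Centre of one of the six equal white porcelain grinding balls, 24 mm in diameter, 18 g; at the start in the cup.
- ball1_center (a point): Centre of one of the six equal white porcelain grinding balls, 24 mm in diameter, 18 g; at the start in the cup.
- ball2_center (a point): Centre of one of the six equal white porcelain grinding balls, 24 mm in diameter, 18 g; at the start in the cup.
- ball3_center (a point): Centre of one of the six equal white porcelain grinding balls, 24 mm in diameter, 18 g; at the start in the cup.
- ball4_center (a point): Centre of one of the six equal white porcelain grinding balls, 24 mm in diameter, 18 g; at the start in the cup.
- ball5_center (a point): Centre of one of the six equal white porcelain grinding balls, 24 mm in diameter, 18 g; at the start in the cup.
There are look-alikes about, which are no part of the job. Of the things that look like the cork_mat, take the one that is nearest to the robot's base at the start.

How it is judged:
By the outcome, as a careful person would: the job done as asked, in the order asked, and still so for the second after the job is handed in, with the robot touching nothing.
It also fails if it takes over 51 s, if anything falls off the work surface, if the arm or the gripper's body presses on something with over 40 N, if the wrist force passes 120 N, or if a joint passes its speed limit or range.

## Working session

There is one attempt and no reset: what is moved stays moved. The work goes in short steps, Python scripts to look and compute and a shell command to move; the robot and the scene stay as the last step left them, time stands still between calls to the robot, and variables do not carry over. Pictures are saved under pics/ and viewed, at most 10 in all, crops included, and the job is handed in when it is done.

```bash
ls; mkdir -p pics; cat > h.py <<'E'
import numpy as np, cv2
from rig import ctrl, viewer, ticket, spotter
from scipy.spatial.transform import Rotation as R
def cam(n):
    i=viewer.camera_info(n); f=240/np.tan(np.radians(i['fovy'])/2)
    return f,i['cx'],i['cy'],i['k1'],np.array(i['view'])
def rays(n,px):
    f,cx,cy,k1,V=cam(n); px=np.atleast_2d(np.asarray(px,float))
    K=np.array([[f,0,cx],[0,f,cy],[0,0,1]])
    u=cv2.undistortPoints(px.reshape(-1,1,2),K,np.array([k1,0,0,0,0.])).reshape(-1,2)
    d=np.c_[u[:,0],-u[:,1],-np.ones(len(u))]
    Rm=V[:3,:3]; return -Rm.T@V[:3,3], d@Rm
def at_depth(n,px,z):
    o,d=rays(n,px); return o+d*np.asarray(z).reshape(-1,1)
def at_z(n,px,z):
    o,d=rays(n,px); return o+d*((z-o[2])/d[:,2])[:,None]
def cloud(n,D):
    v,u=np.nonzero(D>0); return at_depth(n,np.c_[u,v],D[v,u]),u,v
E
python3 - <<'E'
from h import *
s=ctrl.get_state(); print(s['time_s'],s['position'],s['eef_rot'],s['finger_gap'],ctrl.tip_extent)
for n in('scene','side'):
    im,D=viewer.read_camera(n); cv2.imwrite(f'pics/{n}0.png',im); np.save(f'{n}0.npy',D)
    f,cx,cy,k1,V=cam(n); print(n,f,cx,cy,k1,-V[:3,:3].T@V[:3,3])
    for l in('cup','cup_handle','cup_rim','jar_medium','cork_mat'):
        print(l,[(np.round(np.array(r['centre'])*[640,480]).tolist(),round(r['conf'],2)) for r in spotter.mark_of(n,l)])
E
```

```text
pics
0.0 [ 0.28548489 -0.61139275  0.40367118] [-3.06514256e+00 -6.80320408e-01  7.14255963e-04] 0.998208345690044 0.1734
scene 433.56696895337905 319.0864450529548 244.48389256116053 0.011579799063464773 [0.8809501  0.40136928 0.85509725]
cup [([421.0, 329.0], 0.83)]
cup_handle [([272.0, 177.0], 0.74), ([459.0, 294.0], 0.68)]
cup_rim [([426.0, 320.0], 0.96)]
jar_medium [([340.0, 343.0], 0.65), ([252.0, 298.0], 0.25)]
cork_mat [([274.0, 174.0], 0.8), ([240.0, 126.0], 0.79), ([338.0, 343.0], 0.18)]
side 502.81619491827877 318.6228519444574 235.70087712469225 -0.07889605810301592 [0.2896954  0.84111917 0.80426567]
cup [([306.0, 351.0], 0.56)]
cup_handle [([314.0, 352.0], 0.75), ([359.0, 352.0], 0.59), ([254.0, 242.0], 0.17)]
cup_rim [([306.0, 336.0], 0.93), ([357.0, 350.0], 0.4)]
jar_medium [([250.0, 308.0], 0.69)]
cork_mat [([397.0, 164.0], 0.93), ([371.0, 199.0], 0.73)]
```

View pics/scene0.png

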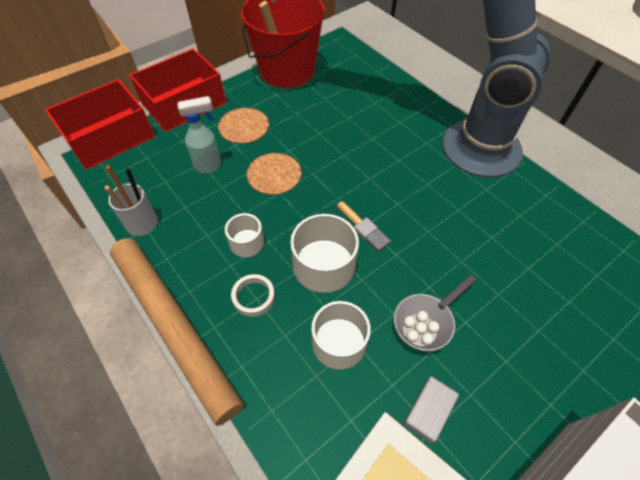

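View pics/side0.png

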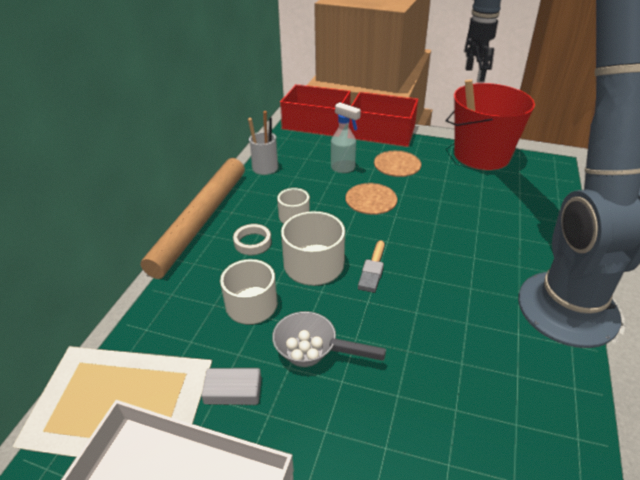

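The scene view shows the small jar at (244,235), the large jar at (324,255) and the medium jar at (340,335). The cup is at (424,324), with its handle running to (474,280). The two mats are at (274,173) and (243,125). I'll measure them next.

```bash
cat > m.py <<'E'
from h import *
from scipy.optimize import least_squares
def circ(P):
    r=least_squares(lambda p:np.hypot(P[:,0]-p[0],P[:,1]-p[1])-p[2],[*P[:,:2].mean(0),.05],loss='soft_l1',f_scale=.002).x
    return np.round(r,4)
clouds=[]
for n in('scene','side'):
    D=np.load(n+'0.npy'); P,u,v=cloud(n,D); im=cv2.imread(f'pics/{n}0.png'); C=im[v,u].astype(int); clouds.append((P,C))
    print(n,'table z',np.median(P[(abs(P[:,2])<.02),2]))
    for nm,c,h in(('cup',{'scene':(424,324),'side':(304,341)},.05),('small',{'scene':(244,235),'side':(293,205)},.066),('med',{'scene':(340,335),'side':(249,290)},.085),('large',{'scene':(324,255),'side':(313,246)},.104),('spray',{'scene':(205,155),'side':(343,150)},.1)):
        c0=at_z(n,[c[n]],h)[0]
        m=(abs(P[:,2]-h)<.006)&(np.hypot(P[:,0]-c0[0],P[:,1]-c0[1])<.11); m2=(np.hypot(P[:,0]-c0[0],P[:,1]-c0[1])<.1)
        print(nm,c0.round(3),m.sum(),circ(P[m]) if m.sum()>20 else '', np.percentile(P[m2,2],99).round(3))
    g=(abs(P[:,2]-.004)<.012)&(C[:,2]>C[:,1]+40)&(C[:,1]>C[:,0]+10)
    for px in {'scene':[(274,173),(243,125)],'side':[(371,199),(397,164)]}[n]:
        c0=at_z(n,[px],.005)[0]; m=g&(np.hypot(P[:,0]-c0[0],P[:,1]-c0[1])<.1)
        q=P[m]; hull=cv2.minEnclosingCircle(q[:,:2].astype(np.float32)); print('mat',px,q.mean(0).round(3),m.sum(),hull, 'dist',np.hypot(*q.mean(0)[:2]))
    # handle: dark points
    c0=at_z(n,[{'scene':(460,292),'side':(359,350)}[n]],.05)[0]
    m=(abs(P[:,2]-.05)<.006)&(np.hypot(P[:,0]-c0[0],P[:,1]-c0[1])<.06)&(C.max(1)<90)
    q=P[m]; print('handle',m.sum(),q.mean(0).round(3)); l=cv2.fitLine(q[:,:2].astype(np.float32),cv2.DIST_HUBER,0,.01,.01).ravel(); print(l, np.degrees(np.arctan2(l[1],l[0])))
E
python3 m.py
```

```text
scene table z 0.0014595747969319284
cup [0.514 0.271 0.05 ] 678 [0.5076 0.2667 0.0573] 0.052
small [ 0.682 -0.116  0.066] 290 [ 0.6735 -0.1322  0.0373] 0.068
med [0.668 0.196 0.085] 550 [0.658  0.186  0.0522] 0.087
large [0.591 0.05  0.104] 619 [0.5693 0.0253 0.0671] 0.106
spray [ 0.639 -0.344  0.1  ] 185 [ 0.6188 -0.4128  0.031 ] 0.199
mat (274, 173) [ 0.501 -0.271  0.006] 1667 ((0.5005014538764954, -0.2746497094631195), 0.07189297676086426) dist 0.5693437293248456
mat (243, 125) [ 0.466 -0.471  0.007] 1303 ((0.4663856029510498, -0.47357821464538574), 0.07195897400379181) dist 0.6625601996653537
handle 134 [0.406 0.263 0.05 ]
[0.99989355 0.01459014 0.39832065 0.26473394] 0.8359832
side table z 0.0014695801916603246
cup [0.505 0.281 0.05 ] 761 [0.5035 0.2709 0.0611] 0.052
small [ 0.662 -0.1    0.066] 356 [ 0.6137 -0.1058  0.077 ] 0.104
med [0.641 0.219 0.085] 505 [0.6581 0.1886 0.0524] 0.087
large [0.553 0.076 0.104] 394 [0.5693 0.0275 0.0669] 0.106
spray [ 0.6   -0.338  0.1  ] 114 [ 0.6186 -0.4098  0.0299] 0.198
mat (371, 199) [ 0.499 -0.267  0.006] 1176 ((0.5012139081954956, -0.2685386836528778), 0.07082170993089676) dist 0.5662451404191926
mat (397, 164) [ 0.464 -0.466  0.006] 864 ((0.46176645159721375, -0.4732058644294739), 0.07622560858726501) dist 0.6576044591050693
handle 138 [0.401 0.271 0.047]
[0.9984281  0.05604761 0.39718872 0.27104193] 3.2129753
```

Candidates:
- **Mats:** (274,173) is 0.568 m from the base and (243,125) is 0.66 m. The nearer one, (274,173), is meant.
- **Jars:** (340,335) has radius 52 mm at mid-wall and is 85 mm high, so it is the medium one. (324,255) is 104 mm high and (244,235) is 66 mm, so they are the large and small jars.

I'll confirm this in a crop and plan the first motion.

```bash
cat >> h.py <<'E'
def rel(p,Rt,p0=None,R0=None):
    s=ctrl.get_state()
    p0=s['position'] if p0 is None else p0; R0=R.from_rotvec(s['eef_rot']) if R0 is None else R0
    d=R0.inv().apply(np.array(p)-p0)/.4; t=(R0.inv()*Rt).as_rotvec()/2
    return np.round(np.r_[d,t],3).tolist()
DOWN=R.from_matrix(np.array([[1,0,0],[0,-1,0],[0,0,-1.]]).T)
E
python3 - <<'E'
from h import *
im=cv2.imread('pics/scene0.png')[80:380,200:500]; cv2.imwrite('pics/crop0.png',cv2.resize(im,(600,600),interpolation=cv2.INTER_CUBIC))
for p in([.44,-.35,.43],[.5,-.1,.43],[.45,.2,.40],[.397,.265,.36]): print(rel(p,DOWN))
E
```

```text
[0.626, -0.429, -0.063, 0.0, -0.0, 0.218]
[1.027, -0.932, -0.063, 0.0, -0.0, 0.218]
[1.231, -1.665, 0.012, 0.0, -0.0, 0.218]
[1.179, -1.868, 0.112, 0.0, -0.0, 0.218]
```

View pics/crop0.png

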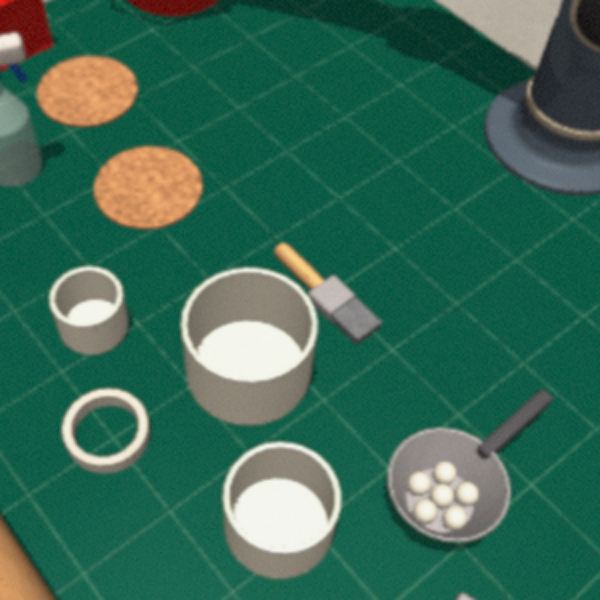

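The crop shows both mats, with the nearer one (to the robot base) at crop (148,187). The three jars are clear too, and the medium one is at crop (282,508), beside the cup. I'll start moving.

```bash
python3 -m creep '[[0.2,-0.1,-0.06,0,0,0.09,1],[0.36,-0.2,-0.06,0,0,0.15,1],[0.5,-0.32,-0.06,0,0,0.218,1],[0.63,-0.43,-0.06,0,0,0.218,1],[0.72,-0.56,-0.06,0,0,0.218,1],[0.82,-0.69,-0.06,0,0,0.218,1],[0.92,-0.81,-0.06,0,0,0.218,1],[1.0,-0.93,-0.06,0,0,0.218,1]]' 100; python3 - <<'E'
from h import *
s=ctrl.get_state(); print(s['time_s'],s['position'],s['eef_rot'],s['q'])
for p in([.45,.2,.40],[.397,.265,.36]): print(rel(p,DOWN))
E
```

```text
time_s: 1.6
position: [0.4794, -0.1581, 0.4291]
eef_rot: [3.141, 0.001, 0.002]
ft_force: [-0.3, 0.3, -0.6]
finger_gap: 1.003
finger_force: 0.0
1.6 [ 0.47944066 -0.15808217  0.42912694] [3.14113633e+00 1.34139394e-03 2.11350395e-03] [ 0.40612752  0.17706518 -0.19534668  1.89046006  0.03903419  1.07627295
 -1.37466749]
[-0.073, -0.895, 0.072, 0.0, -0.001, 0.0]
[-0.205, -1.058, 0.172, 0.0, -0.001, 0.0]
```

```bash
python3 -m creep '[[0,-0.12,0,0,0,-0.09,1],[0.0,-0.25,0.0,0,0,-0.18,1],[0,-0.38,0,0,0,-0.27,1],[-0.0,-0.5,0.0,0,0,-0.36,1],[-0.0,-0.6,0.0,0,0,-0.45,1],[-0.05,-0.7,0.0,0,0,-0.54,1],[-0.1,-0.8,0.0,0,0,-0.63,1],[-0.15,-0.9,0.0,0,0,-0.72,1]]' >/dev/null; python3 -c "
from rig import ctrl;import json
s=ctrl.get_state();print(json.dumps([[round(float(x),5) for x in s[k]] for k in('q','position','eef_rot')]),s['time_s'])" | tee -a log.txt
python3 -m creep '[[0,0,0,0.09,0,-0.09,1],[0,0,0,0.18,0,-0.17,1],[0,0,0,0.27,0,-0.17,1],[0,0,0,0.27,0,-0.17,1]]' >/dev/null; python3 -c "
from rig import ctrl;import json
s=ctrl.get_state();print(json.dumps([[round(float(x),5) for x in s[k]] for k in('q','position','eef_rot')]),s['time_s'])" | tee -a log.txt
python3 -m creep '[[0,0,0,-0.09,0,0,1],[0,0,0,-0.18,0,0,1],[0,0,0,-0.27,0,0,1],[0,0,0,-0.36,0,0,1],[0,0,0,-0.45,0,0,1],[0,0,0,-0.54,0,0,1],[0,0,0,-0.54,0,0,1]]' >/dev/null; python3 -c "
from rig import ctrl;import json
s=ctrl.get_state();print(json.dumps([[round(float(x),5) for x in s[k]] for k in('q','position','eef_rot')]),s['time_s'])" | tee -a log.txt
```

```text
[[0.04032, 0.14588, -0.63466, 1.95336, 0.09893, 1.07167, -0.76088], [0.41807, 0.201, 0.42898], [2.35457, 2.07883, 0.00122]] 2.6
[[0.09208, 0.29691, -0.68731, 1.84475, -0.09665, 1.52731, -0.37159], [0.4194, 0.19959, 0.42861], [-1.68449, -2.10068, 0.49166]] 3.1
[[0.08009, 0.03031, -0.65311, 2.11228, 0.3045, 0.48155, -0.62997], [0.41775, 0.19965, 0.42856], [1.79125, 2.12615, 0.68031]] 3.975
```

```bash
cat > fit.py <<'E'
from h import *
import itertools,json
L=[json.loads(l.rsplit(' ',1)[0]) for l in open('log.txt')]
L+= [[[1.105,.469,-.049,1.532,.024,1.141,-.082],[0.28548489,-0.61139275,0.40367118],[-3.06514256,-.680320408,.000714]],
 [[.40612752,.17706518,-.19534668,1.89046006,.03903419,1.07627295,-1.37466749],[.47944066,-.15808217,.42912694],[3.14113633,.00134139,.0021135]]]
best=[]
def Rs(q,s):
    out=[];M=R.identity()
    for a,qi,si in zip('zyzyzyz',q,s): M=M*R.from_euler(a,si*qi); out.append(M)
    return out
for s in itertools.product([1,-1],repeat=7):
    ms=[R.from_rotvec(r).inv()*Rs(q,s)[-1] for q,p,r in L]   # const offset
    m=R.concatenate(ms); e=(m.mean().inv()*m).magnitude().max(); best.append((e,s,m.mean().as_rotvec().round(3)))
best.sort(key=lambda b:b[0])
for b in best[:4]:
    s=b[1];A=[];y=[]
    for q,p,r in L:
        M=[x.as_matrix() for x in Rs(q,s)]
        A.append(np.c_[[0,0,1],M[1][:,[0,2]],M[3][:,[0,2]],M[6][:,2],M[5][:,0]]);y.append(p)
    A=np.vstack(A);y=np.hstack(y);x,res,rk,_=np.linalg.lstsq(A,y,rcond=None);print(b,x.round(4),rk,abs(A@x-y).max())
E
python3 fit.py
```

```text
(np.float64(0.0017742081295219155), (-1, 1, -1, 1, -1, 1, -1), array([-0.   , -0.   , -1.571])) [ 0.1521  0.0444  0.5918 -0.0363  0.404   0.1364  0.0187] 7 0.03230775067678304
(np.float64(0.4578393488597314), (-1, 1, -1, 1, 1, 1, -1), array([ 0.009,  0.079, -1.436])) [0.4897 0.1186 0.4663 0.1838 0.4912 0.1007 0.0271] 7 0.03558095393383165
(np.float64(0.5427588794043254), (-1, -1, -1, 1, -1, 1, -1), array([-0.342, -0.28 , -1.542])) [ 1.9794 -0.0995 -2.3472 -0.9337 -0.1496  0.2209 -0.0883] 7 0.136347735980524
(np.float64(0.6120598193537747), (-1, -1, -1, 1, 1, 1, -1), array([-0.336, -0.187, -1.412])) [ 1.9275 -0.1095 -2.4098 -0.8907 -0.1892  0.0912 -0.191 ] 7 0.13436954311623062
```

```bash
cat >> fit.py <<'E'
print('--')
s=best[0][1]
A=[];y=[]
for q,p,r in L:
    M=[x.as_matrix() for x in Rs(q,s)]
    A.append(np.c_[[0,0,1],M[0][:,0],M[1][:,1],M[1][:,2],M[3][:,1],M[3][:,2],M[5][:,1],M[6][:,2]]);y.append(p)
A=np.vstack(A);y=np.hstack(y)
for sg in itertools.product([1,-1],repeat=3):
    x0=np.array([.317,.081,.1925*sg[0],.4,.1685*sg[1],.4,.1363*sg[2],.134]); e=y-A@x0
    dx=np.linalg.lstsq(np.vstack([A,.05*np.eye(8)]),np.r_[e,np.zeros(8)],rcond=None)[0]; print(sg,abs(e).max().round(4),(x0+dx).round(4),abs(y-A@(x0+dx)).max().round(4))
E
python3 fit.py | sed '1,/--/d'
```

```text
(1, 1, 1) 0.5049 [ 0.2465  0.0047 -0.0305  0.5403 -0.0044  0.4668 -0.0066  0.1287] 0.0016
(1, 1, -1) 0.2381 [ 0.2482  0.0066 -0.0339  0.5341  0.0114  0.4674 -0.0191  0.1249] 0.0025
(1, -1, 1) 0.1758 [ 0.2401 -0.0007 -0.0217  0.5552 -0.0331  0.4654  0.013   0.1359] 0.0021
(1, -1, -1) 0.2192 [ 2.417e-01  1.200e-03 -2.510e-02  5.491e-01 -1.730e-02  4.660e-01
  5.000e-04  1.321e-01] 0.0014
(-1, 1, 1) 0.1901 [ 0.2521  0.0072 -0.0361  0.5319  0.0057  0.4686 -0.0114  0.1258] 0.0031
(-1, 1, -1) 0.167 [ 0.2538  0.0091 -0.0395  0.5258  0.0215  0.4693 -0.0239  0.122 ] 0.004
(-1, -1, 1) 0.233 [ 0.2457  0.0018 -0.0273  0.5469 -0.023   0.4673  0.0082  0.133 ] 0.0021
(-1, -1, -1) 0.4453 [ 0.2473  0.0037 -0.0307  0.5407 -0.0072  0.4679 -0.0043  0.1292] 0.0017
```

```bash
cat > plan.py <<'E'
from h import *
from scipy.optimize import least_squares
X=[.2415,.001,-.025,.549,-.017,.466,0,.132]; S=(-1,1,-1,1,-1,1,-1)
lo=np.array([-2.59,-.33,-1.39,.1,-1.04,.21,-2.66]);hi=np.array([2.59,1.99,1.29,2.45,4.18,1.99,2.66])
OFF=R.from_rotvec([0,0,1.571])
def fk(q):
    M=R.identity();Ms=[]
    for a,qi,si in zip('zyzyzyz',q,S): M=M*R.from_euler(a,si*qi); Ms.append(M.as_matrix())
    el=X[0]*np.array([0,0,1])+X[1]*Ms[0][:,0]+X[2]*Ms[1][:,1]+X[3]*Ms[1][:,2]
    wr=el+X[4]*Ms[3][:,1]+X[5]*Ms[3][:,2]; return wr+X[7]*Ms[6][:,2],M*OFF,wr,el
def ik(q0,p,Rt,w=.02):
    def f(q):
        a,M,_,_=fk(q); return np.r_[(a-p)*10,(Rt.inv()*M).as_rotvec()*2,w*(q-q0)]
    r=least_squares(f,np.clip(q0,lo+1e-4,hi-1e-4),bounds=(lo,hi),xtol=1e-6,ftol=1e-6); a,M,wr,_=fk(r.x)
    return r.x,np.linalg.norm(a-p),(Rt.inv()*M).magnitude(),wr
J=np.array([.658,.187])
def cuppose(phi,th,lipxy,lipz,sig):
    # cup rotation: yaw phi then roll th about its x; lip is on the side that goes down
    C=R.from_euler('z',phi)*R.from_euler('x',sig*th)
    # sig=+1: cup up -> -y side ; lip at cup y=-.06
    lip=np.array([0,-sig*.06,.05]); o=np.r_[lipxy,lipz]-C.apply(lip); return o,C
def tool(o,C,k,beta=0):
    g=o+C.apply([-.110,0,.040])
    T=C*R.from_euler('y',beta)*R.from_matrix(np.diag([1,-1,-1.]))*R.from_euler('z',np.pi*k)
    return g-T.apply([0,0,.155]),T
E
cat > p1.py <<'E'
from plan import *
q0=np.array([0.04,.146,-.635,1.953,.099,1.072,-.761])
for k in(0,1):
  C=R.from_euler('z',.03)
  qs=q0.copy()
  o=np.array([.506,.268,.15]); q1,e,a,_=ik(qs,*tool(o,C,k)); o[2]=0; q2,e2,a2,_=ik(q1,*tool(o,C,k))
  print('k',k,'pre',round(e,4),round(a,3),'grasp',round(e2,4),round(a2,3),q2.round(2))
  for sig in(1,-1):
    for deg in range(-150,181,30):
      phi=np.radians(deg); q=q1; out=[]
      d=R.from_euler('z',phi).apply([0,-sig,0])[:2]  # pour direction
      for th in(0,30,50,65,75,85,95):
        q,e,a,wr=ik(q,*tool(*cuppose(phi,np.radians(th),J-.015*d,.12 if th>=50 else .2,sig),k))
        out.append((round(e*1000),round(np.degrees(a))))
      if max(x[0] for x in out[:-1])<12 and max(x[1] for x in out[:-1])<4: print('sig',sig,'phi',deg,out,q.round(2),'wr',wr.round(2))
E
time python3 p1.py
```

```text
k 0 pre 0.0 0.0 grasp 0.0 0.0 [-0.43  0.48 -0.3   2.15  0.27  0.54 -2.47]
sig 1 phi 0 [(0, 0), (0, 0), (0, 0), (0, 0), (0, 0), (0, 0), (0, 0)] [ 0.91  1.41 -1.26  1.94 -0.64  0.71 -0.89] wr [ 0.55 -0.08  0.16]
sig 1 phi 30 [(0, 0), (0, 0), (0, 0), (0, 0), (0, 0), (0, 0), (0, 0)] [ 0.6   1.18 -0.85  1.58 -0.65  1.53 -0.9 ] wr [ 0.7  -0.1   0.16]
sig 1 phi 60 [(0, 0), (0, 0), (0, 0), (0, 0), (0, 0), (0, 0), (2, 1)] [ 0.54  1.56 -1.39  1.17 -0.1   1.99 -1.43] wr [ 0.83 -0.04  0.16]
sig 1 phi 150 [(0, 0), (0, 0), (0, 0), (0, 0), (0, 0), (6, 3), (11, 6)] [-0.78  1.58  1.29  0.81  0.18  1.99  1.38] wr [0.87 0.36 0.16]
sig 1 phi 180 [(0, 0), (0, 0), (0, 0), (0, 0), (0, 0), (0, 0), (0, 0)] [-0.67  1.22  0.2   1.    1.13  1.99  0.91] wr [0.77 0.45 0.16]
sig -1 phi -30 [(0, 0), (0, 0), (0, 0), (0, 0), (0, 0), (0, 0), (5, 3)] [-1.18  1.54  1.29  1.25  0.09  1.99 -1.81] wr [0.69 0.47 0.16]
sig -1 phi 0 [(0, 0), (0, 0), (0, 0), (0, 0), (0, 0), (0, 0), (0, 0)] [-0.8   0.98  0.07  1.59  0.92  1.99 -2.66] wr [0.55 0.45 0.16]
sig -1 phi 30 [(0, 0), (0, 0), (0, 0), (0, 0), (0, 0), (0, 0), (0, 0)] [-1.
[... 2199 characters left out ...]
0, 0), (0, 0), (0, 0), (0, 0), (0, 0), (0, 0), (5, 3)] [-1.18  1.54  1.29  1.25  0.09  1.99  1.33] wr [0.69 0.47 0.16]
sig -1 phi 0 [(0, 0), (0, 0), (0, 0), (0, 0), (0, 0), (0, 0), (0, 0)] [-0.8   0.98  0.07  1.59  0.92  1.99  0.48] wr [0.55 0.45 0.16]
sig -1 phi 30 [(0, 0), (0, 0), (0, 0), (0, 0), (0, 0), (0, 0), (0, 0)] [-0.49  0.9  -0.37  1.95  1.48  1.99  0.29] wr [0.43 0.36 0.16]
sig -1 phi 60 [(0, 0), (0, 0), (0, 0), (0, 0), (0, 0), (0, 0), (0, 0)] [-0.16  0.9  -0.58  2.23  2.18  1.99  0.32] wr [0.37 0.22 0.16]
sig -1 phi 90 [(0, 0), (0, 0), (0, 0), (0, 0), (0, 0), (0, 0), (0, 0)] [ 0.56  1.21 -1.07  2.29  3.2   1.69  0.96] wr [0.39 0.08 0.16]
real	0m23.174s
user	0m23.261s
sys	0m0.261s
```

```bash
python3 - <<'E'
from plan import *
s=ctrl.get_state()
o=np.array([.5055,.269,.1]);C=R.from_euler('z',.02)
p,T=tool(o,C,1); print(p,rel(p,T))
E
```

```text
[0.395522   0.26680015 0.295     ] [0.146, -0.2, 0.285, 0.258, 0.156, -0.691]
```

```bash
python3 -m creep '[[0.02,-0.02,0.03,0.032,0.019,-0.085,1],[0.04,-0.05,0.07,0.064,0.038,-0.17,1],[0.06,-0.08,0.1,0.096,0.057,-0.255,1],[0.08,-0.1,0.14,0.128,0.076,-0.34,1],[0.1,-0.13,0.18,0.16,0.095,-0.425,1],[0.12,-0.16,0.22,0.192,0.114,-0.51,1],[0.14,-0.19,0.26,0.224,0.133,-0.6,1],[0.146,-0.2,0.285,0.258,0.156,-0.691,1]]' >/dev/null; python3 - <<'E'
from plan import *
im,D=viewer.read_camera('wrist'); im,D=viewer.read_camera('wrist'); cv2.imwrite('pics/wrist0.png',im)
s=ctrl.get_state();print(s['time_s'],s['position'],s['q'].round(2))
o=np.array([.5055,.269,.1]);C=R.from_euler('z',.02); print(rel(*tool(o,C,1)))
P,u,v=cloud('wrist',D); Cc=im[v,u].astype(int)
m=(abs(P[:,2]-.05)<.006)&(P[:,0]<.44)&(Cc.max(1)<90)&(P[:,1]>.2)&(P[:,1]<.33); q=P[m]
print(m.sum(),q.mean(0),q[:,0].min(), cv2.fitLine(q[:,:2].astype(np.float32),cv2.DIST_HUBER,0,.01,.01).ravel() if m.sum()>5 else '')
E
```

```text
5.075 [0.39737066 0.26774572 0.29442681] [ 0.01  0.42 -0.85  2.07  0.42  0.83  0.49]
[0.005, -0.002, -0.001, 0.004, -0.0, -0.009]
893 [0.37741154 0.26256221 0.05052546] 0.35349133992550974 [ 0.995743   -0.09217349  0.38498342  0.26017496]
```

View pics/wrist0.png

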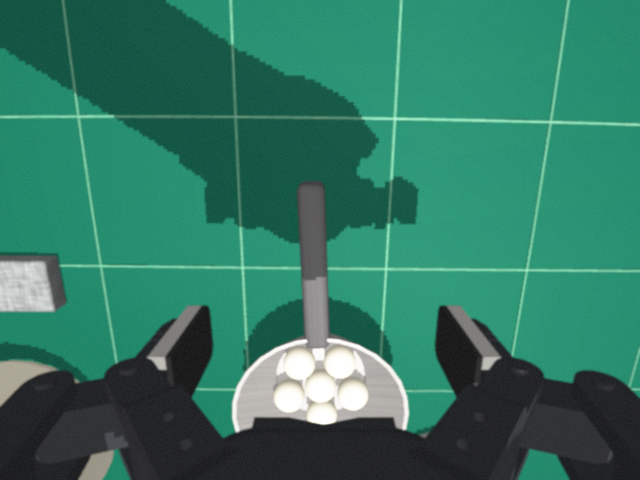

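The wrist view shows the handle from (312,185) to (318,345), midway between the open fingers at columns 210 and 437. I'll refine its line and then descend.

```bash
python3 - <<'E'
from plan import *
a=at_z('wrist',[(312,188),(314,250),(318,342)],.05); print(a.round(4), np.arctan2(*(a[2]-a[0])[1::-1]))
D=None
im=cv2.imread('pics/wrist0.png')
print(rel([.3965,.2645,.195],R.from_euler('z',.0)*tool(np.zeros(3),R.identity(),1)[1]))
E
```

```text
[[0.3562 0.2627 0.05  ]
 [0.3927 0.2637 0.05  ]
 [0.4538 0.2659 0.05  ]] 0.033133707949958124
[0.002, -0.01, 0.248, 0.004, -0.0, 0.001]
```

```bash
python3 -m creep '[[0.004,-0.009,0.08,0.004,0,-0.015,1],[0.004,-0.009,0.16,0.004,0,-0.015,1],[0.004,-0.009,0.22,0.004,0,-0.015,1],[0.004,-0.009,0.248,0.004,0,-0.015,1],[0.004,-0.009,0.248,0.004,0,-0.015,1]]' 110; python3 -m creep '[[0,0,0,0,0,0,-1],[0,0,0,0,0,0,-1],[0,0,0,0,0,0,-1],[0,0,0,0,0,0,-1],[0,0,0,0,0,0,-1],[0,0,0,0,0,0,-1]]' 110;  python3 - <<'E'
from plan import *
s=ctrl.get_state(); print(s['q'].round(2))
E
```

```text
time_s: 5.7
position: [0.3959, 0.2644, 0.1962]
eef_rot: [-0.048, 3.137, -0.001]
ft_force: [-0.3, -0.4, 1.3]
finger_gap: 1.0
finger_force: 0.0
time_s: 6.45
position: [0.3956, 0.2645, 0.1964]
eef_rot: [-0.05, 3.136, -0.001]
ft_force: [-1.5, -1.9, 4.6]
finger_gap: 0.168
finger_force: 107.2
[-0.12  0.56 -0.71  2.14  0.62  0.65  0.34]
```

```bash
python3 -m creep '[[0,0,-0.02,0,0,0,-1],[0,0,-0.06,0,0,0,-1],[0,0,-0.14,0,0,0,-1],[0,0,-0.23,0,0,0,-1],[0,0,-0.32,0,0,0,-1],[0,0,-0.38,0,0,0,-1],[0,0,-0.4,0,0,0,-1],[0,0,-0.4,0,0,0,-1]]';  cat > p2.py <<'E'
from plan import *
import sys
phi=np.radians(float(sys.argv[1])); s=ctrl.get_state(); q=s['q']; sig=-1
d=np.array([-np.sin(phi),np.cos(phi)])
for a in sys.argv[2:]:
    th,z,back=map(float,a.split(','))
    P=tool(*cuppose(phi,np.radians(th),J-back*d,z,sig),1)
    q,e,ang,wr=ik(q,*P); r=rel(*P)
    print(a,P[0].round(3),r,'turn/row lim',round(np.linalg.norm(r[3:])*2/.1867,1),'err',round(e,4),round(ang,3),q.round(2),wr.round(2))
E
python3 - <<'E'
from plan import *
im,D=viewer.read_camera('side'); cv2.imwrite('pics/side1.png',im[100:420,180:620])
im,D=viewer.read_camera('scene'); cv2.imwrite('pics/scene1.png',im)
E
python3 p2.py 20 0,.27,.015 30,.22,.015 50,.13,.015 60,.12,.015
```

```text
time_s: 7.45
position: [0.3946, 0.2642, 0.3563]
eef_rot: [-0.05, 3.136, -0.001]
ft_force: [-0.0, 1.2, -2.1]
finger_gap: 0.166
finger_force: 107.6
0,.27,.015 [0.58  0.079 0.415] [-0.45, -0.478, -0.147, -0.001, 0.002, -0.158] turn/row lim 1.7 err 0.0 0.0 [ 0.47  0.46 -0.92  1.7   0.39  1.18  1.36] [0.58 0.08 0.55]
30,.22,.015 [0.553 0.155 0.376] [-0.387, -0.286, -0.049, 0.259, -0.04, -0.155] turn/row lim 3.3 err 0.0 0.0 [ 0.13  0.46 -0.78  1.8   0.86  1.31  0.93] [0.53 0.22 0.49]
50,.13,.015 [0.535 0.203 0.269] [-0.345, -0.162, 0.216, 0.432, -0.068, -0.149] turn/row lim 4.9 err 0.0 0.0 [-0.13  0.63 -0.65  1.88  1.14  1.48  0.58] [0.5  0.3  0.35]
60,.12,.015 [0.527 0.225 0.244] [-0.327, -0.108, 0.278, 0.518, -0.082, -0.144] turn/row lim 5.8 err 0.0 0.0 [-0.24  0.7  -0.58  1.88  1.21  1.61  0.49] [0.49 0.33 0.31]
```

View pics/side1.png

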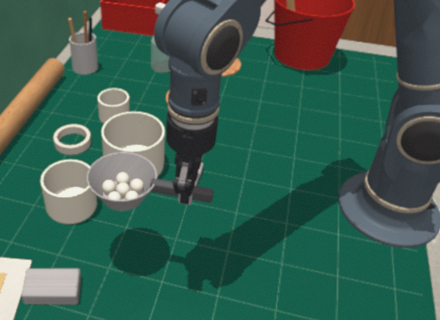

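The crop shows the cup held level by its handle at crop (122,180), with the balls inside. Next is the carry over the jar.

```bash
python3 -m creep '[[-0.03,-0.03,-0.05,0,0,-0.01,-1],[-0.09,-0.1,-0.1,0,0,-0.03,-1],[-0.17,-0.18,-0.147,0,0,-0.06,-1],[-0.25,-0.27,-0.147,0,0,-0.09,-1],[-0.33,-0.35,-0.147,0,0,-0.12,-1],[-0.4,-0.42,-0.147,0,0,-0.145,-1],[-0.44,-0.465,-0.147,0,0,-0.158,-1],[-0.45,-0.478,-0.147,0,0,-0.158,-1]]'; python3 - <<'E'
from plan import *
from scipy.optimize import least_squares
s=ctrl.get_state(); T=R.from_rotvec(s['eef_rot']); g=s['position']+T.apply([0,0,.155])
C=T*R.from_euler('z',np.pi)*R.from_matrix(np.diag([1,-1,-1.])); o=g-C.apply([-.11,0,.04]); print('cup est',o,g)
for n in('scene','side'):
    im,D=viewer.read_camera(n); P,u,v=cloud(n,D); L=C.inv().apply(P-o)
    m=(abs(L[:,2]-.05)<.012)&(abs(np.hypot(L[:,0],L[:,1])-.0585)<.012)&(L[:,0]>-.045); Q=L[m]
    # robust rim: keep topmost in azimuth bins
    az=np.arctan2(Q[:,1],Q[:,0]); rim=np.array([Q[np.digitize(az,np.linspace(-np.pi,np.pi,37))==i][np.argmax(Q[np.digitize(az,np.linspace(-np.pi,np.pi,37))==i][:,2])] for i in range(1,37) if (np.digitize(az,np.linspace(-np.pi,np.pi,37))==i).sum()>2])
    c=np.linalg.lstsq(np.c_[rim[:,:2],np.ones(len(rim))],rim[:,2],rcond=None)[0]; print(n,len(rim),'slopes deg',np.degrees(c[:2]).round(1),'z',c[2].round(4))
E
python3 p2.py 20 0,.27,.015 15,.24,.015 30,.2,.015 45,.15,.015 50,.13,.015 57,.12,.015
```

```text
time_s: 8.55
position: [0.5814, 0.0773, 0.4139]
eef_rot: [-0.539, 3.093, -0.001]
ft_force: [-0.1, -0.0, -2.5]
finger_gap: 0.166
finger_force: 107.7
cup est [0.68521165 0.11440311 0.21908643] [0.58163145 0.07719815 0.25892276]
scene 31 slopes deg [ 0.  -0.2] z 0.0492
side 31 slopes deg [ 0.3 -0.1] z 0.0495
0,.27,.015 [0.58  0.079 0.415] [0.0, -0.0, -0.001, -0.0, 0.001, -0.001] turn/row lim 0.0 err 0.0 0.0 [ 0.46  0.46 -0.9   1.7   0.38  1.17  1.37] [0.58 0.08 0.55]
15,.24,.015 [0.567 0.116 0.396] [0.001, 0.099, 0.048, 0.13, 0.001, -0.001] turn/row lim 1.4 err 0.0 0.0 [ 0.28  0.44 -0.82  1.76  0.62  1.19  1.16] [0.56 0.15 0.52]
30,.2,.015 [0.553 0.155 0.356] [0.001, 0.201, 0.148, 0.261, 0.001, -0.001] turn/row lim 2.8 err 0.0 0.0 [ 0.09  0.47 -0.74  1.82  0.87  1.27  0.91] [0.53 0.22 0.47]
45,.15,.015 [0.539 0.192 0.295] [0.002, 0.3, 0.299, 0.392, 0.001, -0.001] turn/row lim 4.2 err 0.0 0.0 [-0.1   0.57 -0.64  1.87  1.07  1.41  0.67] [0.51 0.28 0.39]
50,.13,.015 [0.535 0.203 0.269] [0.002, 0.331, 0.364, 0.436, 0.001, -0.001] turn/row lim 4.7 err 0.0 0.0 [-0.16  0.62 -0.61  1.88  1.13  1.46  0.59] [0.5  0.3  0.35]
57,.12,.015 [0.529 0.219 0.249] [0.002, 0.373, 0.413, 0.497, 0.001, -0.001] turn/row lim 5.3 err 0.0 0.0 [-0.24  0.67 -0.57  1.88  1.18  1.55  0.52] [0.49 0.32 0.32]
```

```bash
python3 -m creep '[[0,0.05,0.02,0.065,0,0,-1],[0.001,0.1,0.048,0.13,0.001,-0.001,-1],[0.001,0.15,0.095,0.196,0.001,-0.001,-1],[0.001,0.201,0.148,0.261,0.001,-0.001,-1],[0.001,0.25,0.22,0.327,0.001,-0.001,-1],[0.002,0.3,0.299,0.392,0.001,-0.001,-1],[0.002,0.331,0.364,0.436,0.001,-0.001,-1],[0.002,0.331,0.364,0.436,0.001,-0.001,-1]]'; python3 - <<'E'
from h import *
im,D=viewer.read_camera('scene'); a=im[200:420,260:500]; im,D=viewer.read_camera('side'); b=im[180:400,200:440]
cv2.imwrite('pics/c2.png',cv2.resize(np.hstack([a,b]),(800,366)))
E
python3 p2.py 20 50,.12,.015 60,.115,.015 65,.115,.018 70,.115,.018 75,.115,.018 80,.115,.018 85,.115,.018 90,.115,.018 95,.115,.018
```

```text
time_s: 9.65
position: [0.5331, 0.2061, 0.268]
eef_rot: [-0.483, 2.68, -1.247]
ft_force: [-0.2, 0.5, -3.3]
finger_gap: 0.169
finger_force: 108.0
50,.12,.015 [0.535 0.203 0.259] [0.001, 0.021, 0.02, 0.0, 0.002, -0.001] turn/row lim 0.0 err 0.0 0.0 [-0.18  0.63 -0.58  1.89  1.13  1.44  0.58] [0.5  0.3  0.34]
60,.115,.015 [0.527 0.225 0.239] [0.001, 0.096, 0.007, 0.088, 0.001, -0.001] turn/row lim 0.9 err 0.0 0.0 [-0.29  0.69 -0.52  1.88  1.19  1.57  0.49] [0.49 0.33 0.31]
65,.115,.018 [0.525 0.232 0.231] [0.001, 0.125, 0.007, 0.131, 0.001, -0.001] turn/row lim 1.4 err 0.0 0.0 [-0.33  0.72 -0.49  1.88  1.22  1.64  0.46] [0.48 0.34 0.29]
70,.115,.018 [0.521 0.241 0.221] [0.001, 0.159, 0.004, 0.175, 0.001, -0.001] turn/row lim 1.9 err 0.0 0.0 [-0.37  0.75 -0.46  1.88  1.24  1.71  0.43] [0.48 0.36 0.27]
75,.115,.018 [0.518 0.249 0.21 ] [0.001, 0.193, 0.004, 0.219, 0.001, -0.001] turn/row lim 2.3 err 0.0 0.0 [-0.42  0.78 -0.43  1.87  1.26  1.77  0.4 ] [0.47 0.37 0.24]
80,.115,.018 [0.516 0.257 0.199] [0.001, 0.227, 0.007, 0.262, 0.001, -0.001] turn/row lim 2.8 err 0.0 0.0 [-0.45  0.82 -0.4   1.86  1.27  1.84  0.38] [0.47 0.38 0.22]
85,.115,.018 [0.513 0.263 0.187] [0.001, 0.261, 0.013, 0.306, 0.001, -0.001] turn/row lim 3.3 err 0.0 0.0 [-0.49  0.85 -0.37  1.85  1.29  1.9   0.35] [0.47 0.39 0.2 ]
90,.115,.018 [0.511 0.269 0.175] [0.001, 0.294, 0.022, 0.35, 0.001, -0.001] turn/row lim 3.7 err 0.0 0.0 [-0.52  0.89 -0.34  1.84  1.3   1.96  0.33] [0.47 0.39 0.18]
95,.115,.018 [0.51  0.273 0.162] [0.001, 0.326, 0.034, 0.393, 0.001, -0.001] turn/row lim 4.2 err 0.0 0.0 [-0.58  0.92 -0.27  1.84  1.3   1.99  0.32] [0.46 0.4  0.15]
```

View pics/c2.png

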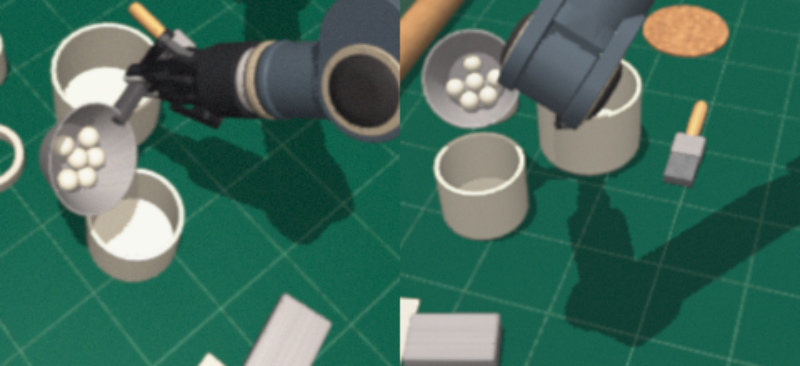

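The crops show the cup tilted about 50° over the medium jar, with all six balls still in it. I'll pour slowly.

```bash
python3 -m creep '[[0.001,0.05,0.007,0.04,0.001,-0.001,-1],[0.001,0.096,0.007,0.088,0.001,-0.001,-1],[0.001,0.112,0.007,0.11,0.001,-0.001,-1],[0.001,0.125,0.007,0.131,0.001,-0.001,-1],[0.001,0.142,0.006,0.153,0.001,-0.001,-1],[0.001,0.159,0.004,0.175,0.001,-0.001,-1],[0.001,0.176,0.004,0.197,0.001,-0.001,-1],[0.001,0.193,0.004,0.219,0.001,-0.001,-1]]'; python3 p2.py 20 75,.115,.018 80,.115,.018 85,.115,.018 90,.115,.018 
```

```text
time_s: 10.75
position: [0.5186, 0.249, 0.2096]
eef_rot: [-0.404, 2.297, -1.773]
ft_force: [-0.2, -0.1, -2.4]
finger_gap: 0.17
finger_force: 108.1
75,.115,.018 [0.518 0.249 0.21 ] [0.0, -0.002, -0.002, -0.003, -0.0, -0.0] turn/row lim 0.0 err 0.0 0.0 [-0.42  0.78 -0.43  1.87  1.26  1.77  0.4 ] [0.47 0.37 0.24]
80,.115,.018 [0.516 0.257 0.199] [0.0, 0.03, -0.014, 0.041, -0.0, -0.0] turn/row lim 0.4 err 0.0 0.0 [-0.45  0.82 -0.4   1.86  1.28  1.84  0.38] [0.47 0.38 0.22]
85,.115,.018 [0.513 0.263 0.187] [0.0, 0.063, -0.023, 0.084, -0.0, 0.0] turn/row lim 0.9 err 0.0 0.0 [-0.49  0.85 -0.37  1.85  1.29  1.9   0.35] [0.47 0.39 0.2 ]
90,.115,.018 [0.511 0.269 0.175] [0.0, 0.097, -0.029, 0.128, -0.0, 0.0] turn/row lim 1.4 err 0.0 0.0 [-0.52  0.89 -0.34  1.84  1.3   1.96  0.33] [0.47 0.39 0.18]
```

```bash
python3 -m creep '[[0,0.015,-0.007,0.02,0,0,-1],[0,0.03,-0.014,0.041,0,0,-1],[0,0.046,-0.019,0.062,0,0,-1],[0,0.063,-0.023,0.084,0,0,-1],[0,0.084,-0.027,0.11,0,0,-1],[0,0.084,-0.027,0.11,0,0,-1],[0,0.084,-0.027,0.11,0,0,-1]]'; python3 - <<'E'
from h import *
im,D=viewer.read_camera('scene'); a=im[200:420,260:500]; im,D=viewer.read_camera('side'); b=im[180:400,200:440]
cv2.imwrite('pics/c3.png',cv2.resize(np.hstack([a,b]),(800,366)))
E
python3 p2.py 20 50,.14,.02 20,.21,.04 0,.27,.06 
```

```text
time_s: 11.62
position: [0.5121, 0.2666, 0.1802]
eef_rot: [-0.365, 2.074, -1.995]
ft_force: [0.3, -0.1, -2.7]
finger_gap: 0.163
finger_force: 108.2
50,.14,.02 [0.537 0.199 0.279] [0.0, -0.254, 0.17, -0.33, -0.001, -0.0] turn/row lim 3.5 err 0.0 0.0 [-0.2   0.59 -0.54  1.88  1.1   1.43  0.62] [0.5  0.29 0.36]
20,.21,.04 [0.571 0.105 0.367] [-0.0, -0.482, 0.41, -0.591, -0.0, -0.0] turn/row lim 6.3 err 0.0 0.0 [ 0.22  0.45 -0.73  1.8   0.71  1.16  1.11] [0.56 0.15 0.49]
0,.27,.06 [0.596 0.037 0.415] [-0.0, -0.61, 0.588, -0.766, -0.0, -0.001] turn/row lim 8.2 err 0.0 0.0 [ 0.51  0.47 -0.88  1.68  0.39  1.18  1.45] [0.6  0.04 0.55]
```

View pics/c3.png

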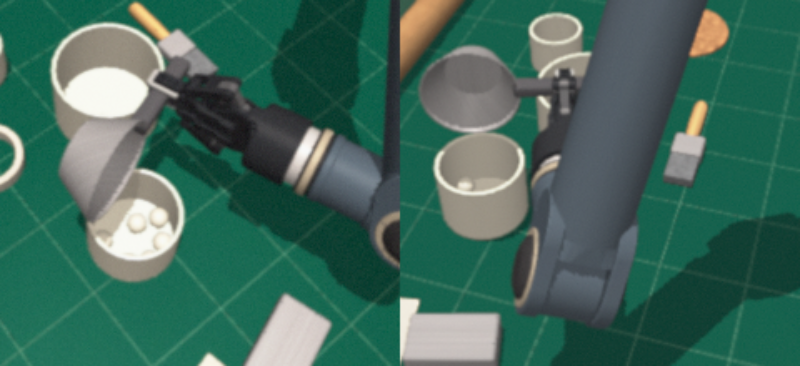

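The crops show the cup turned on its side and empty. At least four balls show in the medium jar and none on the table. I'll return the cup upright above it, then count.

```bash
python3 -m creep '[[0,-0.09,0.03,-0.085,0,0,-1],[0,-0.14,0.07,-0.17,0,0,-1],[0,-0.2,0.12,-0.25,0,0,-1],[0,-0.254,0.17,-0.33,0,0,-1],[0,-0.33,0.25,-0.415,0,0,-1],[0,-0.41,0.33,-0.5,0,0,-1],[0,-0.482,0.41,-0.591,0,0,-1],[0,-0.55,0.5,-0.68,0,0,-1]]' >/dev/null;  python3 p2.py 20 0,.27,.08; python3 - <<'E'
from plan import *
C=R.from_euler('z',.35)
print(rel([.6,-.03,.415],DOWN*R.from_euler('z',np.pi-.35)))
E
```

```text
0,.27,.08 [0.603 0.018 0.415] [-0.003, -0.145, -0.029, -0.084, -0.0, -0.0] turn/row lim 0.9 err 0.0 0.0 [ 0.51  0.47 -0.83  1.66  0.37  1.18  1.5 ] [0.6  0.02 0.55]
[0.044, -0.254, -0.01, -0.084, -0.0, -0.001]
```

```bash
python3 -m creep '[[0,-0.06,-0.01,-0.042,0,0,-1],[0.02,-0.145,-0.02,-0.084,0,0,-1],[0.035,-0.2,-0.01,-0.084,0,0,-1],[0.044,-0.254,-0.01,-0.084,0,0,-1],[0.044,-0.254,-0.01,-0.084,0,0,-1]]' | head -2;  python3 - <<'E'
from plan import *
im,D=viewer.read_camera('scene'); a=im[270:400,280:420]; im,D=viewer.read_camera('side'); b=im[230:360,180:320]
cv2.imwrite('pics/c4.png',cv2.resize(np.hstack([a,b]),(800,372),interpolation=cv2.INTER_CUBIC))
s=ctrl.get_state(); print(s['q'].round(2))
M=np.array([.5005,-.271])
for deg in(0,-15,-30,-45):
    q=s['q']
    for z in(.2,.08,.0064):
        P=tool(np.r_[M,z],R.from_euler('z',np.radians(deg)),1); q,e,a,wr=ik(q,*P); print(deg,z,P[0].round(3),rel(*P),round(e,4),round(a,3),q.round(2))
E
```

```text
time_s: 13.35
position: [0.6004, -0.0315, 0.4135]
[ 0.57  0.46 -0.82  1.67  0.36  1.17  1.58]
0 0.2 [ 0.39  -0.271  0.395] [0.7, -0.391, 0.049, -0.002, -0.0, 0.174] 0.0 0.0 [ 1.07  0.21 -0.63  1.97  0.14  1.    1.95]
0 0.08 [ 0.39  -0.271  0.275] [0.699, -0.39, 0.349, -0.002, -0.0, 0.174] 0.0 0.0 [ 0.98  0.37 -0.55  2.1   0.29  0.74  1.81]
0 0.0064 [ 0.39  -0.271  0.201] [0.699, -0.39, 0.533, -0.002, -0.0, 0.174] 0.0 0.0 [ 0.9   0.49 -0.47  2.15  0.39  0.59  1.72]
-15 0.2 [ 0.394 -0.243  0.395] [0.666, -0.328, 0.049, -0.002, -0.0, 0.305] 0.0 0.0 [ 0.99  0.18 -0.59  2.    0.12  1.    1.65]
-15 0.08 [ 0.394 -0.243  0.275] [0.666, -0.327, 0.349, -0.002, -0.0, 0.305] 0.0 0.0 [ 0.9   0.35 -0.53  2.13  0.26  0.73  1.52]
-15 0.0064 [ 0.394 -0.243  0.201] [0.666, -0.326, 0.533, -0.002, -0.0, 0.305] 0.0 0.0 [ 0.82  0.47 -0.44  2.17  0.37  0.56  1.42]
-30 0.2 [ 0.405 -0.216  0.395] [0.618, -0.275, 0.048, -0.002, 0.0, 0.436] 0.0 0.0 [ 0.92  0.17 -0.58  2.01  0.11  0.99  1.34]
-30 0.08 [ 0.405 -0.216  0.275] [0.618, -0.274, 0.348, -0.002, 0.0, 0.436] 0.0 0.0 [ 0.83  0.34 -0.51  2.13  0.25  0.72  1.2 ]
-30 0.0064 [ 0.405 -0.216  0.201] [0.617, -0.273, 0.532, -0.002, 0.0, 0.436] 0.0 0.0 [ 0.75  0.47 -0.43  2.18  0.36  0.56  1.1 ]
-45 0.2 [ 0.423 -0.193  0.395] [0.558, -0.236, 0.048, -0.002, 0.0, 0.567] 0.0 0.0 [ 0.84  0.18 -0.56  2.    0.11  1.    1.01]
-45 0.08 [ 0.423 -0.193  0.275] [0.557, -0.235, 0.348, -0.002, 0.0, 0.567] 0.0 0.0 [ 0.76  0.35 -0.5   2.12  0.25  0.73  0.88]
-45 0.0064 [ 0.423 -0.193  0.201] [0.557, -0.234, 0.532, -0.002, 0.0, 0.567] 0.0 0.0 [ 0.68  0.47 -0.42  2.17  0.35  0.56  0.79]
```

View pics/c4.png

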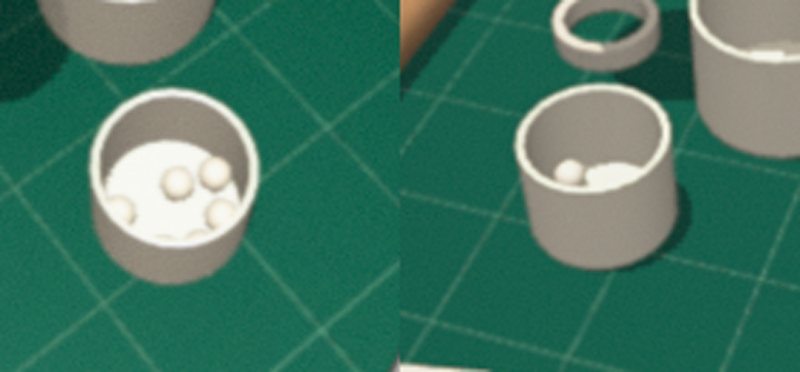

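The crop shows four balls plainly in the medium jar, and two more tops just behind its near rim at crop (160,240) and (195,237). Now to the mat.

```bash
python3 -m creep '[[0.06,-0.03,0,0,0,0.03,-1],[0.17,-0.08,0.01,0,0,0.08,-1],[0.28,-0.14,0.02,0,0,0.13,-1],[0.39,-0.19,0.03,0,0,0.18,-1],[0.5,-0.25,0.04,0,0,0.23,-1],[0.6,-0.3,0.045,0,0,0.28,-1],[0.65,-0.32,0.049,0,0,0.305,-1],[0.666,-0.328,0.049,0,0,0.305,-1]]';  python3 - <<'E'
from plan import *
for z in(.08,.02,.0064): print(rel(*tool(np.array([.5005,-.271,z]),R.from_euler('z',np.radians(-15)),1)))
n='scene'; im,D=viewer.read_camera(n)
f,cx,cy,k1,V=cam(n); s=ctrl.get_state(); c=V[:3,:3]@np.array([.5,-.27,.22])+V[:3,3]; u,v=int(cx+f*c[0]/-c[2]),int(cy-f*c[1]/-c[2])
a=im[max(v-70,0):v+90,max(u-100,0):u+100]; cv2.imwrite('pics/c5.png',cv2.resize(a,None,fx=3,fy=3,interpolation=cv2.INTER_CUBIC))
E
```

```text
time_s: 14.45
position: [0.3948, -0.2425, 0.3946]
eef_rot: [0.408, 3.114, -0.006]
ft_force: [0.8, -0.1, -2.0]
finger_gap: 0.168
finger_force: 108.0
[0.002, 0.001, 0.299, -0.002, 0.001, 0.001]
[0.002, 0.001, 0.449, -0.002, 0.001, 0.001]
[0.002, 0.001, 0.483, -0.002, 0.001, 0.001]
```

View pics/c5.png

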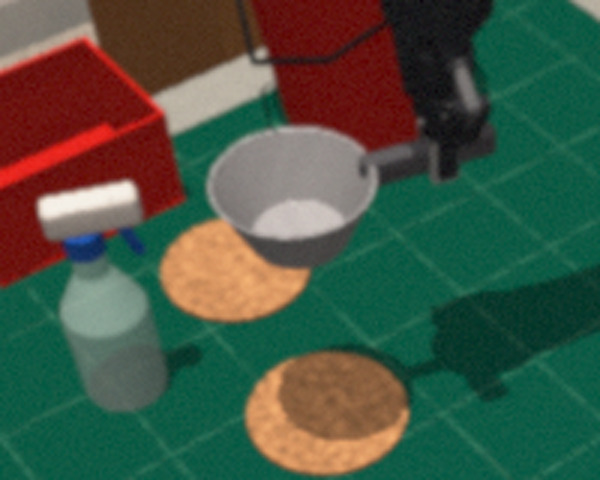

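The crop shows the empty cup at (293,195), held over the nearer mat at (328,412), so all six balls have left it. I'll lower it.

```bash
python3 -m creep '[[0,0,0.08,0,0,0,-1],[0.002,0.001,0.19,-0.002,0,0,-1],[0.002,0.001,0.3,-0.002,0,0,-1],[0.002,0.001,0.39,-0.002,0,0,-1],[0.002,0.001,0.45,-0.002,0,0,-1],[0.002,0.001,0.47,-0.002,0,0,-1],[0.002,0.001,0.48,-0.002,0,0,-1],[0.002,0.001,0.48,-0.002,0,0,-1]]'
```

```text
time_s: 15.5
position: [0.3953, -0.243, 0.2032]
eef_rot: [0.408, 3.112, -0.0]
ft_force: [-0.7, -0.5, -0.9]
finger_gap: 0.166
finger_force: 108.0
```

```bash
python3 -m creep '[[0,0,0.002,0,0,0,-1],[0,0,0.004,0,0,0,-1],[0,0,0.004,0,0,0,-1]]'; python3 -m creep '[[0,0,0.002,0,0,0,-1],[0,0,0.002,0,0,0,-1]]'
```

```text
time_s: 15.88
position: [0.3948, -0.2433, 0.2016]
eef_rot: [0.41, 3.112, -0.001]
ft_force: [-1.2, 0.2, 5.1]
finger_gap: 0.17
finger_force: 108.7
time_s: 16.12
position: [0.3946, -0.2432, 0.2011]
eef_rot: [0.41, 3.112, -0.001]
ft_force: [-3.8, 1.4, 11.3]
finger_gap: 0.168
finger_force: 109.8
```

Contact. I'll release by opening slowly with low force, then retreat straight up.

```bash
python3 -m creep '[[0,0,-0.003,0,0,0,-1],[0,0,-0.003,0,0,0,-0.4],[0,0,-0.003,0,0,0,0],[0,0,-0.003,0,0,0,0.5],[0,0,-0.003,0,0,0,1],[0,0,-0.003,0,0,0,1],[0,0,-0.003,0,0,0,1]]' 20; python3 -m creep '[[0,0,-0.05,0,0,0,1],[0,0,-0.14,0,0,0,1],[0,0,-0.26,0,0,0,1],[0,0,-0.38,0,0,0,1],[0,0,-0.45,0,0,0,1],[0,0,-0.5,0,0,0,1],[0,0,-0.5,0,0,0,1]]'; python3 - <<'E'
from h import *
from m import circ
E
python3 - <<'E'
from h import *
im,D=viewer.read_camera('scene'); cv2.imwrite('pics/f.png',im); P,u,v=cloud('scene',D)
m=(abs(P[:,2]-.055)<.005)&(np.hypot(P[:,0]-.5,P[:,1]+.27)<.075); print(m.sum(),cv2.minEnclosingCircle(P[m,:2].astype(np.float32)))
for nm,c,h in(('med',(.658,.187),.085),('large',(.569,.026),.104),('small',(.6735,-.132),.066)):
    k=(abs(P[:,2]-h)<.006)&(np.hypot(P[:,0]-c[0],P[:,1]-c[1])<.085); print(nm,cv2.minEnclosingCircle(P[k,:2].astype(np.float32)))
E
```

```text
time_s: 17.0
position: [0.3946, -0.2432, 0.2014]
eef_rot: [0.41, 3.113, 0.0]
ft_force: [-0.3, -0.3, -0.3]
finger_gap: 0.997
finger_force: 0.0
time_s: 17.88
position: [0.3945, -0.2432, 0.4026]
eef_rot: [0.41, 3.11, -0.003]
ft_force: [0.2, -0.2, -0.9]
finger_gap: 1.008
finger_force: 0.0
scene table z 0.0014595747969319284
cup [0.514 0.271 0.05 ] 678 [0.5076 0.2667 0.0573] 0.052
small [ 0.682 -0.116  0.066] 290 [ 0.6735 -0.1322  0.0373] 0.068
med [0.668 0.196 0.085] 550 [0.658  0.186  0.0522] 0.087
large [0.591 0.05  0.104] 619 [0.5693 0.0253 0.0671] 0.106
spray [ 0.639 -0.344  0.1  ] 185 [ 0.6188 -0.4128  0.031 ] 0.199
mat (274, 173) [ 0.501 -0.271  0.006] 1667 ((0.5005014538764954, -0.2746497094631195), 0.07189297676086426) dist 0.5693437293248456
mat (243, 125) [ 0.466 -0.471  0.007] 1303 ((0.4663856029510498, -0.47357821464538574), 0.07195897400379181) dist 0.6625601996653537
handle 134 [0.406 0.263 0.05 ]
[0.99989355 0.01459014 0.39832065 0.26473394] 0.8359832
side table z 0.0014695801916603246
cup [0.505 0.281 0.05 ] 761 [0.5035 0.2709 0.0611] 0.052
small [ 0.662 -0.1    0.066] 356 [ 0.6137 -0.1058  0.077 ] 0.104
med [0.641 0.219 0.085] 505 [0.6581 0.1886 0.0524] 0.087
large [0.553 0.076 0.104] 394 [0.5693 0.0275 0.0669] 0.106
spray [ 0.6   -0.338  0.1  ] 114 [ 0.6186 -0.4098  0.0299] 0.198
mat (371, 199) [ 0.499 -0.267  0.006] 1176 ((0.5012139081954956, -0.2685386836528778), 0.07082170993089676) dist 0.5662451404191926
mat (397, 164) [ 0.464 -0.466  0.006] 864 ((0.46176645159721375, -0.4732058644294739), 0.07622560858726501) dist 0.6576044591050693
handle 138 [0.401 0.271 0.047]
[0.9984281  0.05604761 0.39718872 0.27104193] 3.2129753
329 ((0.4941577613353729, -0.26960015296936035), 0.06940829008817673)
med ((0.6575689911842346, 0.1853495091199875), 0.0553072914481163)
large ((0.5684942007064819, 0.024691080674529076), 0.07096602022647858)
small ((0.6736822724342346, -0.13376598060131073), 0.041285064071416855)
```

View pics/f.png

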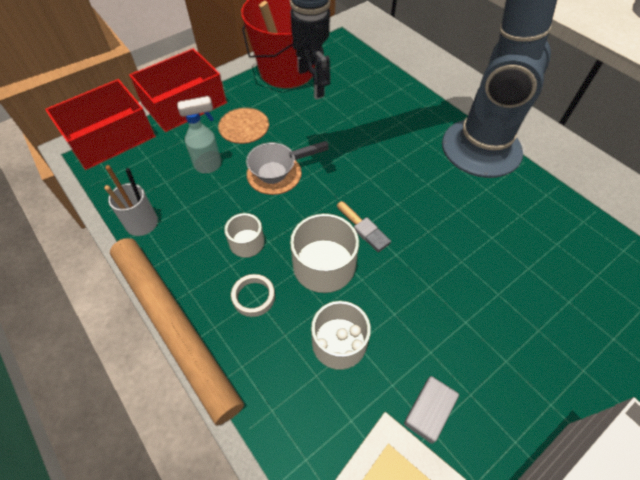

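The final picture shows the empty cup upright on the nearer mat at (272,168). The balls are in the medium jar at (340,335), the jars measure within about 2 mm of where they started, and no ball lies on the table. The arm is clear, so I'm handing in.

```bash
python3 -c "
from rig import ticket; print(ticket.sign_off())"
```

```text
the job is handed in; nothing more can be done
None
```

I poured the balls into the medium jar (four seen clearly, two only partly behind its near rim), stood the empty cup upright on the nearer cork mat, and handed the job in at about 18 s; the hand-in returned no verdict.

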